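# Put the stray small-bore pipe fittings back with their own kind

## Task

Put the four stray small-bore white pipe fittings (elbow, tee, cross and straight coupling) back into the black fittings tray, each in the grey cup that already holds stock of its own kind, in the free front part of the cup. Each must end up down on the cup's floor, not on top of the stock or a wall: elbow, tee and cross lying flat, the coupling standing upright. Leave the larger-bore elbow and tee, which do not belong in this tray, where they lie.

Things in the scene. Friction and masses are not known exactly. Their poses are not given: they have to be found in the camera images.
- elbow: Small white 90 degree elbow lying flat, 27 mm high (sockets 27 mm across): two arms, along its +x and +y, with open end faces 27 mm from the origin; it spans -13.5 to 27 mm in x and y. Origin: on the underside below the crossing of the arm axes; z up. Grasp 40.5 mm across along x, at y about 4 mm, from the outer side of the y arm to the end face of the x arm. 22 g.
- tee: Small white tee lying flat, 27 mm high (sockets 27 mm across): straight run along its y, end faces at y = -27 and 27 mm, and a branch along +x to its end face at x = 27 mm; back of the run at x = -13.5. Origin: on the underside below the crossing of the axes; z up. Grasp 40.5 mm across along x at y = 0. 30 g.
- cross: Small white four-way cross lying flat, 27 mm high (sockets 27 mm across): arms along x, -x, y and -y, each end face 27 mm from the origin. Origin: on the underside below the centre; z up. Grasp 54 mm across from one end face to the one across from it. 38 g.
- coupling: Small white straight coupling: a round sleeve standing on end, 27 mm in diameter and 36 mm high, its open bore facing up. Origin: centre of the underside; z up along its axis. 16 g.
- big_elbow: Look-alike of the larger bore, to be left: white elbow, sockets 41 mm across, 41 mm high, arms along +x and +y to 40 mm from the origin. Origin: on the underside below the crossing of the axes. It lies in one row with the small fittings.
- big_tee: Look-alike of the larger bore, to be left: white tee, sockets 41 mm across, 41 mm high, 80 mm run along y, branch along +x to 40 mm from the origin. Origin: on the underside below the crossing of the axes. It lies in one row with the small fittings.
- cup_elbow: Fixed grey open cup with two small elbows lying at its back as stock; one of four side by side in the black tray. Origin: underside, below the middle of the free front part. Floor 3 mm, wall tops 33 mm above the origin. x points to the back, away from the robot. Inside: x -40 to 98, y -54 to 54 mm; the fixed stock fills x from 42 mm on, up to 40 mm high.
- cup_tee: Fixed grey open cup with two small tees lying at its back as stock; one of four side by side in the black tray. Origin: underside, below the middle of the free front part. Floor 3 mm, wall tops 33 mm above the origin. x points to the back, away from the robot. Inside: x -40 to 98, y -54 to 54 mm; the fixed stock fills x from 42 mm on, up to 40 mm high.
- cup_cross: Fixed grey open cup with one small cross lying at its back as stock; one of four side by side in the black tray. Origin: underside, below the middle of the free front part. Floor 3 mm, wall tops 33 mm above the origin. x points to the back, away from the robot. Inside: x -40 to 98, y -54 to 54 mm; the fixed stock fills x from 42 mm on, up to 40 mm high.
- cup_coupling: Fixed grey open cup with three small couplings standing at its back as stock; one of four side by side in the black tray. Origin: underside, below the middle of the free front part. Floor 3 mm, wall tops 33 mm above the origin. x points to the back, away from the robot. Inside: x -40 to 98, y -54 to 54 mm; the fixed stock fills x from 42 mm on, up to 40 mm high.
Not all that is in view belongs to the job. What is shaped like the elbow but purple is not meant.

How it is judged:
At the end, for the whole second after the job is handed in: Each small fitting rests in its own kind's cup: origin between -40 and 50 mm in x, within 50 mm in y and less than 9 mm above the cup's origin (floor at 3 mm), z axis within 0.15 rad of vertical, at rest; the larger elbow and tee are within 30 mm of their starts (x of elbow in the frame of cup_elbow between -0.04 and 0.05 m and y of elbow in the frame of cup_elbow between -0.05 and 0.05 m and z of elbow in the frame of cup_elbow below 0.009 m and angle between each of elbow, tee, cross, coupling's own z axis and vertical below 0.15 rad and linear speed of each of elbow, tee, cross, coupling below 0.02 m/s and x of tee in the frame of cup_tee between -0.04 and 0.05 m and y of tee in the frame of cup_tee between -0.05 and 0.05 m and z of tee in the frame of cup_tee below 0.009 m and x of cross in the frame of cup_cross between -0.04 and 0.05 m and y of cross in the frame of cup_cross between -0.05 and 0.05 m and z of cross in the frame of cup_cross below 0.009 m and x of coupling in the frame of cup_coupling between -0.04 and 0.05 m and y of coupling in the frame of cup_coupling between -0.05 and 0.05 m and z of coupling in the frame of cup_coupling below 0.009 m and distance of each of big_elbow, big_tee from where it was at the start of the episode below 0.03 m); the robot touches nothing.
It fails at once if the larger elbow is moved by more than 30 mm (distance of big_elbow from where it was at the start of the episode above 0.03 m).
It fails at once if the larger tee is moved by more than 30 mm (distance of big_tee from where it was at the start of the episode above 0.03 m).
It also fails if it takes over 93 s, if anything falls off the work surface, if the arm or the gripper's body presses on something with over 40 N, if the wrist force passes 120 N, or if a joint passes its speed limit or range.

## Robot

A 7-joint arm with a two-finger parallel gripper is mounted at the origin on the work surface. World frame = base frame: x ahead of the robot, y to its left, z up, the work surface at z = 0. Lengths are in m, angles in rad, forces in N, time in s.
With the tool pointing down it reaches from about 0.425 to 0.925 m from the base axis. Payload 6.8 kg.
Tool frame: the origin (TCP) lies between the finger pads; the fingertips stand 22 mm ahead of it and the grasp point (between the pads) lies 3 mm ahead of it; z points along the fingers, y is the direction in which the jaws open and shut (so a half turn about z gives the same grasp; the last joint's range is limited). The gripper opens to 85 mm and grips with 20 to 120 N. Pads are 22 mm wide; open, the fingers measure 114 mm over their backs; the gripper's body (76 mm by 85 mm) begins 54 mm behind the grasp point. The pads swing forward as they close: fully open they stand 13 mm farther back than shut.
Start: joints at [1.238, 0.477, 0.022, 1.555, -0.011, 1.109, -0.083], TCP at [0.15, -0.658, 0.253] pointing down, gripper open.
Joint ranges: [-2.96, 2.96], [-0.34, 2.1], [-1.41, 1.46], [0.24, 2.44], [-1.37, 4.51], [0.17, 1.92], [-2.96, 2.96]. Speed limits (rad/s): [2.39, 2.39, 3.14, 3.14, 3.14, 3.14, 3.14].

## Interface

Orientations are given as a unit quaternion [w, x, y, z].
In Python, from station import bot gives the robot as it stands. The module is installed in compiled form; this text tells all that it offers.
- The arm moves only by the tool drive_tool, never from a script. Its argument "series" is one flat list of numbers, 7 for each row, row after row: the opening, from -1 (shut) to 1 (fully open), then the shift along the tool's x, y, z in mm, then the turn, a rotation vector about the tool's x, y, z in rad. In form: [jaw, x, y, z, wx, wy, wz, jaw, x, y, z, wx, wy, wz, ...]. A call has 1 to 12 rows; each row shifts and turns the commanded pose from where the row before left it, along the tool's axes as they then stand; what a row does not reach is not made up. A row lasts 1/8 s, in which the tool goes at most 62.5 mm and 10.7 degrees, less where a joint would pass 70% of its speed; a pose out of reach is approached as far as the arm can. A call with a gripper value outside its range is refused whole. The fingers move at their own pace and stop on an object; "force" is the grip in N (left out, the last holds). Time passes only in rows, so rows that do not move let the fingers close. It gives the time, the measured TCP pose, the force and the opening at its end, in the units of the state.
- bot.get_obs(): the state, without advancing time (a new reading comes with each control period).
- bot.read_camera(name): name is "scene" or "side" or "wrist"; returns a dict with "pixels" (384x512x3 uint8, blue, green, red), "camera_matrix" (3x3 intrinsics, pixels), "rvec" (rotation vector, rad) and "tvec" (3), from world to camera coordinates, as OpenCV has them. Camera axes: x right, y down, z forward; pixel columns grow to the right and rows downward; lengths in m; the calibration is good to about 2 mm. A picture is of the moment at which its call begins. There is no depth.
- bot.hand_in(): hands the job in, once; it reports no verdict.
The state is a dict: "t": time; "q": joint angles; "joint_vel": joint speeds; "joint_torque": joint torques, N m; "eef_pos": TCP position; "tool_rot": TCP orientation; "contact_force": force on the tool from outside, world axes, zero at the start; "torque": the same for the moment, N m; "gripper_width": opening from 0.0 (shut) to 1.0 (fully open).
Only numpy, scipy, OpenCV 4.12 (cv2) and the standard library are available. Lean on these libraries where they do the work, as an engineer would, in place of code of your own. Each camera call takes 0.05 s, during which the arm holds its last target. There are 200 camera calls.

## Working session

There is one attempt and no reset: what is moved stays moved. The work goes in short steps, Python scripts to look and compute and a tool call to move; the robot and the scene stay as the last step left them, time stands still between calls to the robot, and variables do not carry over. Pictures are saved under pics/ and viewed, about 12 in all and at most 16, crops included, and the job is handed in when it is done.

Besides the shell and the picture viewer there is one more tool, called after ">>>" by a JSON object that holds its "method" and its "body", one argument or row to a line. drive_tool: Moves the arm, as the interface text tells. Its arguments: {"type":"object","properties":{"series":{"type":"array"},"force":{"type":"number"}},"required":["series"]}

```bash
mkdir -p pics; cat > h.py <<'E'
import numpy as np, cv2
from station import bot
def cam(n,save=None):
    c=bot.read_camera(n); c['pixels']=np.ascontiguousarray(c['pixels'])
    if save: cv2.imwrite('pics/'+save,c['pixels']); np.savez('pics/'+save+'.npz',**c)
    return c
def ray(c,u,v,z):
    R=cv2.Rodrigues(np.array(c['rvec'],float))[0]; t=np.array(c['tvec'],float).ravel()
    o=-R.T@t; d=R.T@np.linalg.inv(c['camera_matrix'])@np.array([u,v,1.])
    return o+d*(z-o[2])/d[2]
def proj(c,P):
    return cv2.projectPoints(np.array(P,float).reshape(-1,3),np.array(c['rvec'],float),np.array(c['tvec'],float),np.array(c['camera_matrix'],float),None)[0].reshape(-1,2)
E
python3 - <<'E'
from h import *
for n in ('scene','side','wrist'):
    c=cam(n,n+'0.png'); R=cv2.Rodrigues(np.array(c['rvec'],float))[0]
    print(n,-R.T@np.array(c['tvec']).ravel(),R[2],c['camera_matrix'][0][0])
a=cv2.imread('pics/scene0.png');b=cv2.imread('pics/side0.png')
print(bot.get_obs())
E
```

```text
scene [1.33205939 0.45748805 0.83428037] [-0.67935499 -0.37698081 -0.62957308] 431.05649931989404
side [ 0.37905413 -0.85161244  1.05023174] [ 0.06254451  0.63831273 -0.76723206] 474.4079861543159
wrist [ 0.2201097  -0.64165424  0.37245317] [-0.27524831 -0.0613087  -0.95941629] 291.08451988542356
{'t': 0.15, 'q': array([ 1.23789789,  0.47763581,  0.02234319,  1.55623062, -0.01151867,
        1.10929453, -0.0831255 ]), 'joint_vel': array([ 0.00151816, -0.00109283,  0.00095119, -0.00514591,  0.00030194,
       -0.00098202,  0.00228691]), 'joint_torque': array([ 2.90817879e-03, -5.96917570e+01,  1.61017187e+00, -2.81487608e+01,
        1.26162634e-02,  6.51632465e-03, -9.58166346e-08]), 'eef_pos': array([ 0.15037043, -0.6575943 ,  0.25252916]), 'tool_rot': array([-7.09831731e-04,  9.93690328e-01,  1.12156204e-01, -1.22159483e-04]), 'contact_force': array([-0.4516143 , -0.28132264,  0.03446026]), 'torque': array([-0.01071429,  0.01412063, -0.00308759]), 'gripper_width': 0.9999968760264742}
```

View pics/scene0.png

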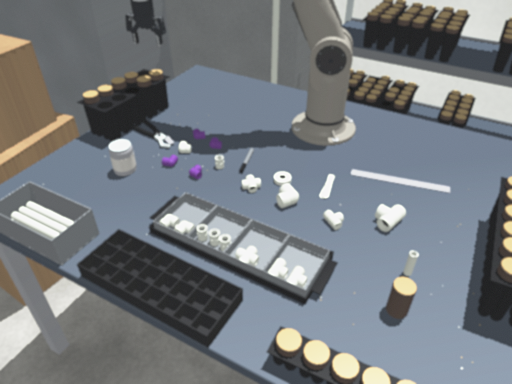

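View pics/side0.png

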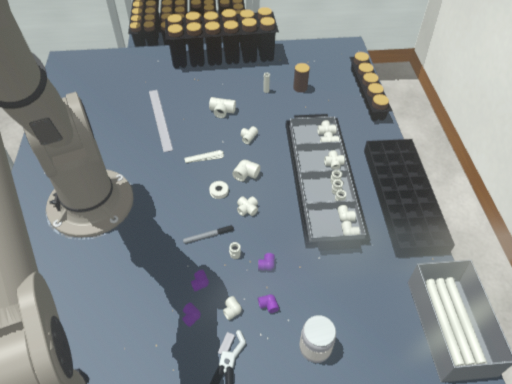

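View pics/wrist0.png

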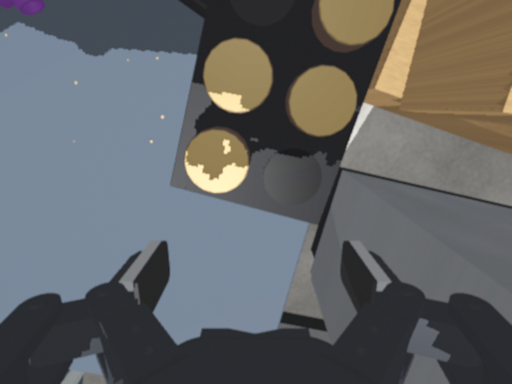

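```bash
python3 - <<'E'
import cv2,numpy as np
a=cv2.imread('pics/side0.png');b=cv2.imread('pics/scene0.png')
f=lambda im,u,v,w,h,s:cv2.resize(im[v:v+h,u:u+w],None,fx=s,fy=s,interpolation=cv2.INTER_CUBIC)
L=f(a,180,90,80,60,5); L2=f(a,210,145,80,60,5)
R=f(a,200,190,80,60,5); R2=f(a,205,235,80,90,5)
A=np.vstack([L,L2]);B=np.vstack([f(a,205,190,80,60,5),f(a,205,280,80,60,5)])
cv2.imwrite('pics/m1.png',np.hstack([A,B]))
A=np.vstack([f(b,150,130,160,80,2.5),f(b,230,170,160,80,2.5)])
B=f(a,280,110,100,140,4)[:,:400]
C=np.zeros((560,800,3),np.uint8);C[:400,:400]=A;C[:560,400:]=B
cv2.imwrite('pics/m2.png',C)
E
```

```text
(no output)
```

View pics/m1.png

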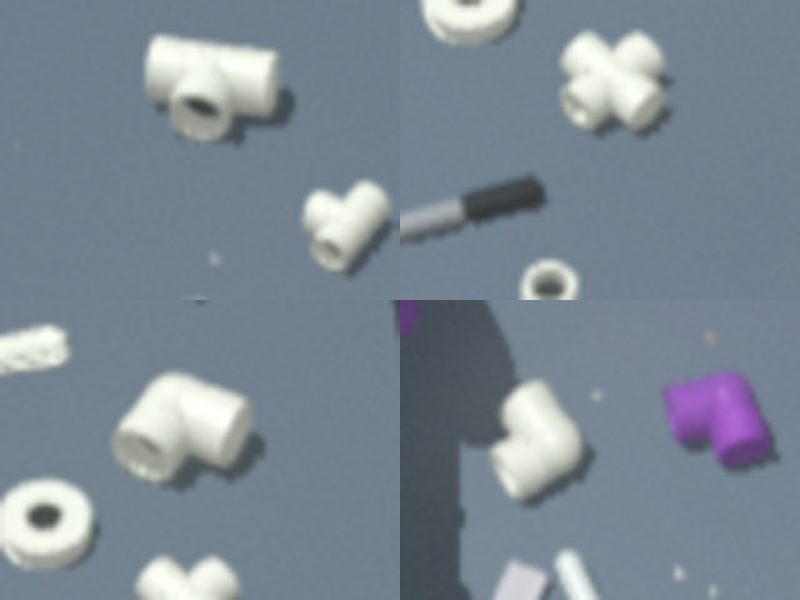

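View pics/m2.png

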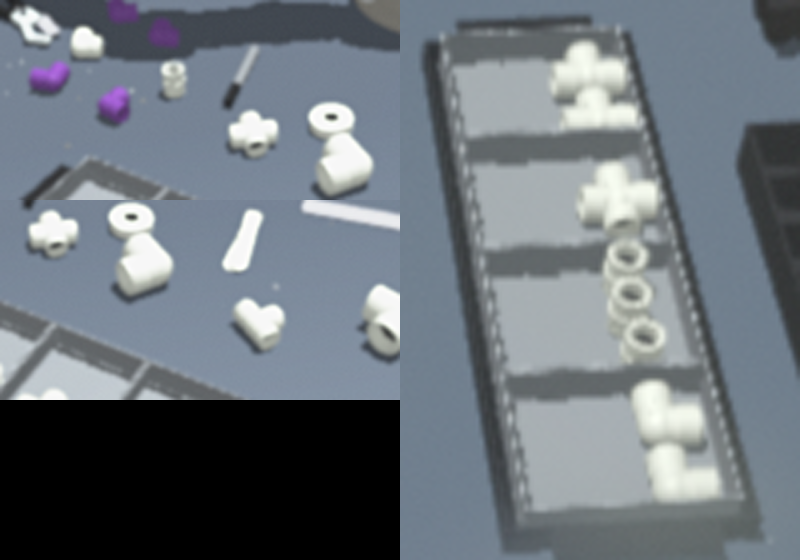

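The side view shows these items:
- **Small elbow candidates:** the white one at (232,308), the big elbow at (246,170), and the purple ones. The white one at (232,308) is the only small white one.
- **Other fittings:** small tee (249,134), with the big tee at (222,107); cross (248,206); coupling (235,250). The ring at (219,189) is a distractor.
- **Cups:** from far (+y) to near, tee, cross, coupling, elbow.

```bash
python3 - <<'E'
from h import *
for n,pts in (('side',dict(tee=(249,134),bigtee=(222,107),bigel=(246,170),cross=(248,206),coup=(235,250),elbow=(232,308))),
 ('scene',dict(tee=(333,219),bigtee=(390,216),bigel=(287,196),cross=(251,183),coup=(219,161),elbow=(185,147)))):
    c=dict(np.load(f'pics/{n}0.png.npz')); hsv=cv2.cvtColor(c['pixels'],cv2.COLOR_BGR2HSV)
    m=((hsv[...,1]<45)&(hsv[...,2]>150)).astype(np.uint8)
    nl,lab,st,ce=cv2.connectedComponentsWithStats(m)
    for k,(u,v) in pts.items():
        l=lab[v-4:v+5,u-4:u+5].ravel(); l=l[l>0]; i=np.bincount(l).argmax()
        h={'bigtee':.0205,'bigel':.0205,'coup':.018}.get(k,.0135)
        print(n,k,st[i],ray(c,*ce[i],h).round(4))
c=dict(np.load('pics/side0.png.npz'))
# inner cup divider/rim corners from crop m2 right (origin 280,110, scale 4)
for u,v in [(438,37),(628,30),(465,150),(490,262),(502,380),(520,518),(740,505)]:
    print((u,v),ray(c,280+(u-400)/4,110+v/4,.033).round(4))
E
```

```text
side tee [240 126  18  18 200] [0.4622 0.2234 0.0135]
side bigtee [209  97  27  21 358] [0.3854 0.3575 0.0205]
side bigel [232 159  28  22 405] [0.4416 0.0676 0.0205]
side cross [237 196  21  20 335] [ 0.4349 -0.0577  0.0135]
side coup [228 241  13  17 153] [ 0.3911 -0.2002  0.018 ]
side elbow [222 295  19  25 297] [ 0.3745 -0.3557  0.0135]
scene tee [322 208  23  21 298] [0.4536 0.2204 0.0135]
scene bigtee [374 203  33  28 602] [0.3739 0.3525 0.0205]
scene bigel [273 170  27  37 645] [0.4114 0.0478 0.0205]
scene cross [241 173  21  19 258] [ 0.4251 -0.0624  0.0135]
scene coup [214 154  12  15 137] [ 0.3835 -0.2046  0.018 ]
scene elbow [177 141  14  11 124] [ 0.3672 -0.3612  0.0135]
(438, 37) [0.5966 0.2554 0.033 ]
(628, 30) [0.7482 0.2505 0.033 ]
(465, 150) [0.5995 0.1299 0.033 ]
(490, 262) [0.6008 0.0182 0.033 ]
(502, 380) [ 0.5924 -0.0871  0.033 ]
(520, 518) [ 0.5861 -0.1979  0.033 ]
(740, 505) [ 0.7285 -0.2005  0.033 ]
```

>>> {"method": "drive_tool", "body": {
  "series": [1,40,-35,0,0,0,0,1,40,-35,0,0,0,0,1,40,-35,0,0,0,0,1,40,-35,0,0,0,0,1,40,-35,0,0,0,0,1,40,-34,0,0,0,0,1,40,-34,0,0,0,0,1,0,0,0,0,0,-0.16,1,0,0,0,0,0,-0.16,1,0,0,0,0,0,-0.15,1,0,0,0,0,0,0],
  "force": 40
}}

```text
t: 1.52
eef_pos: [0.3691, -0.3587, 0.2531]
tool_rot: [-0.0, 0.941, 0.34, -0.0]
contact_force: [0.1, 0.3, 0.8]
gripper_width: 1.003
```

```bash
cat >> h.py <<'E'
from scipy.spatial.transform import Rotation as Ro
def st():
    o=bot.get_obs(); w,x,y,z=o['tool_rot']; R=Ro.from_quat([x,y,z,w]).as_matrix()
    p=np.array(o['eef_pos']); print('t',round(o['t'],2),'p',p.round(4),'xyaw',np.degrees(np.arctan2(R[1,0],R[0,0])).round(2),'tilt',R[2].round(3),'w',round(o['gripper_width'],3),'F',np.round(o['contact_force'],1)); return p,R
def delta(target,p,R): return (R.T@(np.array(target)-p)*1000).round(1)
def blobs(c,z,box=None,amin=150):
    hsv=cv2.cvtColor(c['pixels'],cv2.COLOR_BGR2HSV); m=((hsv[...,1]<45)&(hsv[...,2]>150)).astype(np.uint8)
    n,lab,s,ce=cv2.connectedComponentsWithStats(m)
    for i in range(1,n):
        if s[i][4]>amin: print(s[i],ray(c,*ce[i],z).round(4))
    return lab
E
python3 - <<'E'
from h import *
p,R=st(); c=cam('wrist','w1.png'); blobs(c,.0135)
E
```

```text
t 1.52 p [ 0.3691 -0.3587  0.2531] xyaw 39.72 tilt [ 0. -0. -1.] w 1.003 F [0.1 0.3 0.8]
[143  48  34  31 580] [ 0.3908 -0.2     0.0135]
[ 391   60  118   79 5203] [ 0.5866 -0.5001  0.0135]
[ 239  143   35   41 1017] [ 0.3733 -0.3575  0.0135]
[ 282  179   50   65 1589] [ 0.3659 -0.4501  0.0135]
```

View pics/w1.png

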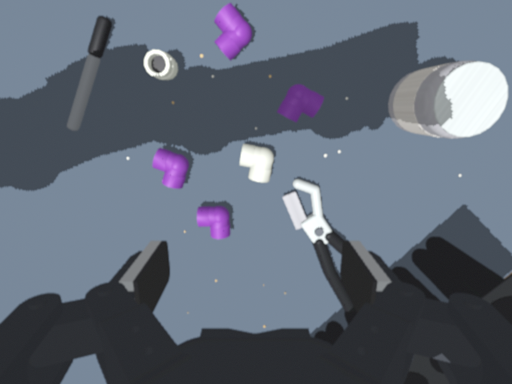

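The elbow is at (257,162), between the purple ones. I'll fit its rectangle next.

```bash
cat >> h.py <<'E'
def rect(c,z,at,kernel=None):
    "min-area rectangle of the white blob nearest world point `at`, its contour cast onto plane z"
    hsv=cv2.cvtColor(c['pixels'],cv2.COLOR_BGR2HSV); m=((hsv[...,1]<45)&(hsv[...,2]>125)).astype(np.uint8)
    cs=[k for k in cv2.findContours(m,0,cv2.CHAIN_APPROX_NONE)[0] if cv2.contourArea(k)>150]
    W=[np.array([ray(c,u,v,z)[:2] for u,v in k[:,0]]) for k in cs]
    w=min(W,key=lambda w:np.hypot(*(w.mean(0)-at)))
    (cx,cy),(a,b),th=cv2.minAreaRect((w*1000).astype(np.float32))
    print('rect centre mm',round(cx,1),round(cy,1),'size',round(a,1),round(b,1),'ang',round(th,1))
    M=cv2.moments((w*1000).astype(np.float32)); print('centroid',M['m10']/M['m00'],M['m01']/M['m00'])
    return w
E
python3 - <<'E'
from h import *
c=dict(np.load('pics/w1.png.npz')); rect(c,.0135,(.373,-.3575))
E
```

```text
rect centre mm 371.3 -357.6 size 45.8 44.0 ang 28.4
centroid 373.52828415431946 -357.96811485014973
```

>>> {"method": "drive_tool", "body": {
  "series": [0.41,0,0,20,0,0,-0.172,0.41,0,0,20,0,0,-0.172,0.41,0,0,20,0,0,-0.172,0.41,0,0,20,0,0,-0.172,0.41,0,0,20,0,0,-0.172,0.41,0,0,20,0,0,-0.172,0.41,0,0,20,0,0,-0.172,0.41,0,0,20,0,0,-0.17,0.41,-3,2.5,40,0,0,0,0.41,0,0,26,0,0,0,0.41,0,0,0,0,0,0,-1,0,0,0,0,0,0]
}}

```text
t: 3.08
eef_pos: [0.3734, -0.3605, 0.0281]
tool_rot: [0.0, 0.512, 0.859, -0.0]
contact_force: [0.0, -0.8, 0.7]
gripper_width: 0.506
```

>>> {"method": "drive_tool", "body": {
  "series": [-1,0,0,0,0,0,0,-1,0,0,0,0,0,0,-1,0,0,0,0,0,0,-1,0,0,-30,0,0,0,-1,0,0,-40,0,0,0]
}}

```text
t: 3.7
eef_pos: [0.3723, -0.3596, 0.0977]
tool_rot: [-0.001, 0.511, 0.86, 0.0]
contact_force: [0.4, 0.4, 1.0]
gripper_width: 0.461
```

```bash
python3 - <<'E'
from h import *
p,R=st(); c=cam('wrist','w2.png'); s=cam('side','s2.png'); 
cv2.imwrite('pics/v2.png',np.hstack([c['pixels'][100:],cv2.resize(s['pixels'][240:,150:360],None,fx=284/144*1,fy=284/144)[:284,:288]]))
E
```

```text
t 3.7 p [ 0.3723 -0.3596  0.0977] xyaw 118.53 tilt [ 0.002 -0.001 -1.   ] w 0.461 F [0.4 0.4 1. ]
```

View pics/v2.png

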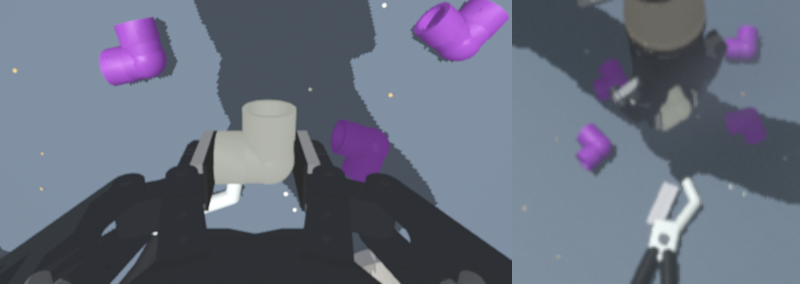

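```bash
python3 - <<'E'
from h import *
o=bot.get_obs(); print(np.round(o['q'],3))
E
```

```text
[ 0.993  0.464 -0.427  2.029  0.294  0.699  0.879]
```

>>> {"method": "drive_tool", "body": {
  "series": [-1,11,55,-15,0,0,0,-1,11,55,-15,0,0,0,-1,11,55,-15,0,0,0,-1,11,55,-15,0,0,0,-1,11,55,-15,0,0,0,-1,12,55,-15,0,0,0,-1,0,0,0,0,0,-0.178,-1,0,0,0,0,0,-0.178,-1,0,0,0,0,0,-0.178,-1,0,0,0,0,0,-0.178,-1,0,0,0,0,0,-0.178,-1,0,0,0,0,0,-0.178]
}}

```text
t: 5.3
eef_pos: [0.6304, -0.1438, 0.1865]
tool_rot: [-0.0, -0.0, 1.0, -0.0]
contact_force: [0.2, 0.2, -0.2]
gripper_width: 0.459
```

```bash
python3 - <<'E'
from h import *
p,R=st(); c=cam('wrist','w3.png'); 
E
```

```text
t 5.3 p [ 0.6304 -0.1438  0.1865] xyaw -179.96 tilt [ 0.001 -0.    -1.   ] w 0.459 F [ 0.2  0.2 -0.2]
```

View pics/w3.png

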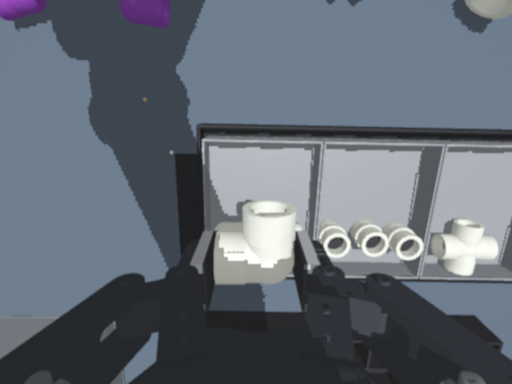

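```bash
python3 - <<'E'
from h import *
c=dict(np.load('pics/w3.png.npz'))
for u,v in [(205,141),(320,143),(442,146),(510,147),(320,160),(430,240)]: print((u,v),ray(c,u,v,.033).round(4))
for u,v in [(211,148),(309,150),(328,150),(420,152),(440,155)]: print('floor',(u,v),ray(c,u,v,.003).round(4))
E
```

```text
(205, 141) [ 0.5894 -0.1901  0.033 ]
(320, 143) [ 0.5912 -0.0829  0.033 ]
(442, 146) [0.594  0.0315 0.033 ]
(510, 147) [0.5949 0.0954 0.033 ]
(320, 160) [ 0.6072 -0.0819  0.033 ]
(430, 240) [0.6903 0.0366 0.033 ]
floor (211, 148) [ 0.5999 -0.1893  0.003 ]
floor (309, 150) [ 0.602  -0.0872  0.003 ]
floor (328, 150) [ 0.602  -0.0674  0.003 ]
floor (420, 152) [0.6041 0.0289 0.003 ]
floor (440, 155) [0.6073 0.0503 0.003 ]
```

>>> {"method": "drive_tool", "body": {
  "series": [-1,-6,6,50,0,0,0,-1,0,0,50,0,0,0,-1,0,0,40,0,0,0,-1,0,0,15,0,0,0,-1,0,0,0,0,0,0,0.2,0,0,0,0,0,0,0.2,0,0,0,0,0,0,0.2,0,0,0,0,0,0,0.2,0,0,-30,0,0,0,0.2,0,0,-50,0,0,0,0.2,0,0,-50,0,0,0]
}}

```text
t: 6.72
eef_pos: [0.6365, -0.1376, 0.1636]
tool_rot: [-0.0, 0.002, 1.0, 0.0]
contact_force: [-0.1, 0.3, 0.3]
gripper_width: 0.6
```

```bash
python3 - <<'E'
from h import *
p,R=st(); print(np.round(bot.get_obs()['q'],3)); c=cam('wrist','w4.png'); s=cam('side','s4.png'); 
cv2.imwrite('pics/v4.png',np.hstack([c['pixels'],cv2.resize(s['pixels'][170:314,270:378],None,fx=2.666,fy=2.666)]))
E
```

```text
t 6.72 p [ 0.6365 -0.1376  0.1636] xyaw 179.72 tilt [ 0.001  0.    -1.   ] w 0.6 F [-0.1  0.3  0.3]
[ 0.608  0.63  -0.706  1.658  0.462  1.028  1.319]
```

View pics/v4.png

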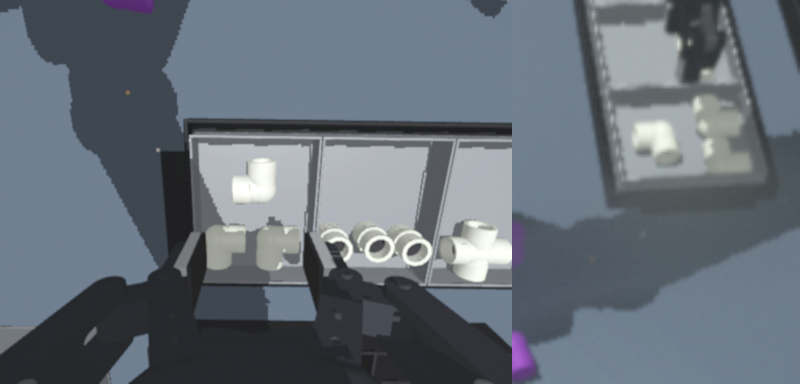

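The elbow lies flat in the free front of its cup, at wrist pixel (255,180) and clear of the stock. The coupling is next.

>>> {"method": "drive_tool", "body": {
  "series": [0.41,40,-11,-10,0,0,0,0.41,40,-11,-10,0,0,0,0.41,40,-11,-10,0,0,0,0.41,40,-10,-10,0,0,0,0.41,40,-10,-10,0,0,0,0.41,40,-10,0,0,0,0,0.41,0,0,0,0,0,0]
}}

```text
t: 7.7
eef_pos: [0.3933, -0.2007, 0.2117]
tool_rot: [-0.001, 0.004, 1.0, -0.001]
contact_force: [0.4, -0.8, 0.6]
gripper_width: 0.704
```

```bash
python3 - <<'E'
from h import *
p,R=st(); c=cam('wrist','w5.png'); blobs(c,.018); 
w=rect(c,.018,(.39,-.2)); print(proj(c,[.39,-.2,.018]))
u,v=proj(c,[.39,-.2,.018])[0].astype(int); cv2.imwrite('pics/v5.png',c['pixels'])
E
```

```text
t 7.7 p [ 0.3933 -0.2007  0.2117] xyaw 179.5 tilt [ 0.003 -0.002 -1.   ] w 0.704 F [ 0.4 -0.8  0.6]
[308 101  14  32 290] [ 0.3338 -0.138   0.018 ]
[ 418  114   58   53 2086] [0.3562 0.0032 0.018 ]
[   0  124   71   58 2162] [ 0.3648 -0.4414  0.018 ]
[240 159  27  30 373] [ 0.3909 -0.203   0.018 ]
[ 459  178   53   75 2805] [0.4408 0.0652 0.018 ]
[ 351  182   56   52 2032] [ 0.4323 -0.0607  0.018 ]
[320 233  26  33 352] [ 0.485  -0.1096  0.018 ]
[   0  269   79   81 2862] [ 0.5551 -0.4848  0.018 ]
[ 366  336   54   48 1498] [ 0.6562 -0.0243  0.018 ]
rect centre mm 391.6 -203.0 size 28.8 33.8 ang 89.5
centroid 392.0547546082355 -203.21857997485972
[[255.65507638 171.80927957]]
```

View pics/v5.png

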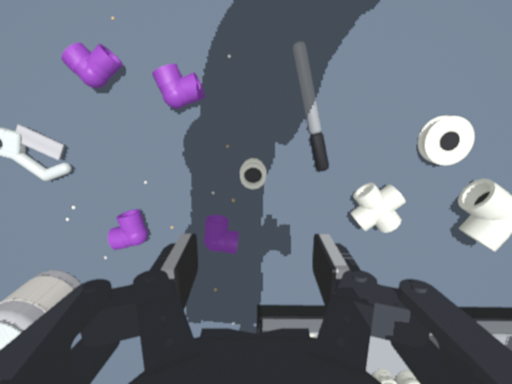

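>>> {"method": "drive_tool", "body": {
  "series": [0.41,2,-2.3,50,0,0,0,0.41,0,0,50,0,0,0,0.41,0,0,50,0,0,0,0.41,0,0,31,0,0,0,0.41,0,0,0,0,0,0,-1,0,0,0,0,0,0,-1,0,0,0,0,0,0,-1,0,0,0,0,0,0,-1,0,0,0,0,0,0]
}}

```text
t: 8.88
eef_pos: [0.3959, -0.2022, 0.0328]
tool_rot: [0.002, 0.002, 1.0, -0.001]
contact_force: [0.1, 1.8, 7.7]
gripper_width: 0.3
```

>>> {"method": "drive_tool", "body": {
  "series": [-1,0,0,-40,0,0,0,-1,0,0,-50,0,0,0,-1,-48,33,-15,0,0,0,-1,-48,33,0,0,0,0,-1,-48,33,0,0,0,0,-1,-48,33,0,0,0,0,-1,-48,43,0,0,0,0,-1,0,0,0,0,0,0]
}}

```text
t: 9.88
eef_pos: [0.6369, -0.0235, 0.1377]
tool_rot: [0.002, -0.001, 1.0, 0.002]
contact_force: [-1.5, -0.3, -0.8]
gripper_width: 0.304
```

```bash
python3 - <<'E'
from h import *
p,R=st(); c=cam('wrist','w6.png')
for f in ('w4','w6'):
    c=dict(np.load(f'pics/{f}.png.npz')); print(f)
    g=cv2.cvtColor(c['pixels'],6)
    print(proj(c,[[.637,-.026,.003],[.597,-.026,.033],[.637,-.08,.033],[.637,.028,.033]]).round(0).tolist())
c4=dict(np.load('pics/w4.png.npz')); rect(c4,.0165,(.63,-.14))
E
```

```text
t 9.88 p [ 0.6369 -0.0235  0.1377] xyaw -179.94 tilt [-0.004  0.004 -1.   ] w 0.304 F [-1.5 -0.3 -0.8]
w4
[[367.0, 182.0], [385.0, 145.0], [319.0, 190.0], [440.0, 190.0]]
w6
[[251.0, 188.0], [251.0, 149.0], [184.0, 198.0], [318.0, 198.0]]
rect centre mm 669.4 -137.2 size 148.3 105.5 ang 0.2
centroid 660.8677915587758 -134.01335587783197
```

View pics/w6.png

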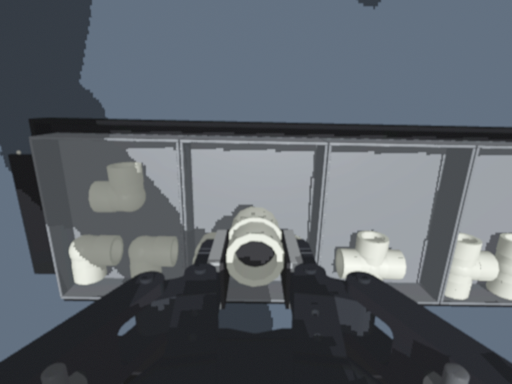

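>>> {"method": "drive_tool", "body": {
  "series": [-1,3,-2,50,0,0,0,-1,0,0,35,0,0,0,-1,0,0,10,0,0,0,-1,0,0,5.5,0,0,0,-1,0,0,0,0,0,0,-1,0,0,0,0,0,0]
}}

```text
t: 10.68
eef_pos: [0.6312, -0.0325, 0.0388]
tool_rot: [0.001, 0.003, 1.0, -0.001]
contact_force: [-5.3, -2.5, 11.1]
gripper_width: 0.3
```

>>> {"method": "drive_tool", "body": {
  "series": [-1,0,0,-2,0,0,0,-0.25,0,0,0,0,0,0,-0.15,0,0,0,0,0,0,0,0,0,0,0,0,0,0,0,0,0,0,0,0,0,0,0,-30,0,0,0,0,0,0,-50,0,0,0,0,0,0,-50,0,0,0,0,0,0,0,0,0,0]
}}

```text
t: 11.8
eef_pos: [0.6336, -0.0305, 0.1723]
tool_rot: [0.004, 0.002, 1.0, 0.0]
contact_force: [0.4, -0.7, -0.4]
gripper_width: 0.503
```

```bash
python3 - <<'E'
from h import *
p,R=st(); c=cam('wrist','w7.png')
E
```

```text
t 11.8 p [ 0.6336 -0.0305  0.1723] xyaw 179.72 tilt [-0.008  0.    -1.   ] w 0.503 F [ 0.4 -0.7 -0.4]
```

View pics/w7.png

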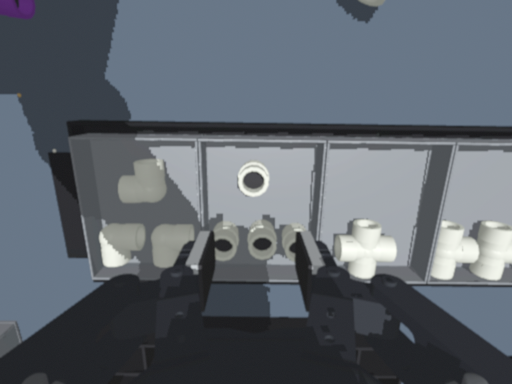

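The coupling stands upright in front of its stock, at (254,180). The cross is next.

>>> {"method": "drive_tool", "body": {
  "series": [0.7,40,-6,-10,0,0,0,0.7,40,-6,-10,0,0,0,0.7,40,-6,-10,0,0,0,0.7,40,-6,-10,0,0,0,0.7,38,-6,-8,0,0,0,0.7,0,0,0,0,0,0,0.7,0,0,0,0,0,0]
}}

```text
t: 12.72
eef_pos: [0.4329, -0.0605, 0.2153]
tool_rot: [-0.0, 0.003, 1.0, 0.0]
contact_force: [0.1, -0.0, 0.2]
gripper_width: 0.849
```

```bash
python3 - <<'E'
from h import *
p,R=st(); c=cam('wrist','w8.png'); w=rect(c,.0135,(.432,-.06))
# 4-fold direction of arms: phase of 4th harmonic of radius over contour
ctr=(w.max(0)+w.min(0))/2; d=w-ctr; th=np.arctan2(d[:,1],d[:,0]); r=np.hypot(*d.T)
for k in range(4): pass
b=np.linspace(-np.pi,np.pi,73); rb=np.array([r[(th>=b[i])&(th<b[i+1])].max() if ((th>=b[i])&(th<b[i+1])).any() else np.nan for i in range(72)])
bc=np.degrees(b[:-1]+np.pi/72); ok=~np.isnan(rb)
f=np.sum((rb[ok]-rb[ok].mean())*np.exp(-4j*np.radians(bc[ok]))); print('arm dir mod90',-np.degrees(np.angle(f))/-4*-1, np.degrees(np.angle(np.conj(f)))/4,ctr, proj(c,[.432,-.06,.0135]))
cv2.imwrite('pics/v8.png',c['pixels'])
E
```

```text
t 12.72 p [ 0.4329 -0.0605  0.2153] xyaw 179.7 tilt [ 0.  0. -1.] w 0.849 F [ 0.1 -0.   0.2]
rect centre mm 434.6 -60.3 size 57.6 59.8 ang 85.0
centroid 435.03254357167623 -60.13414941980185
arm dir mod90 39.818682815210465 39.818682815210465 [ 0.43471381 -0.06041147] [[255.14840609 171.85138285]]
```

View pics/v8.png

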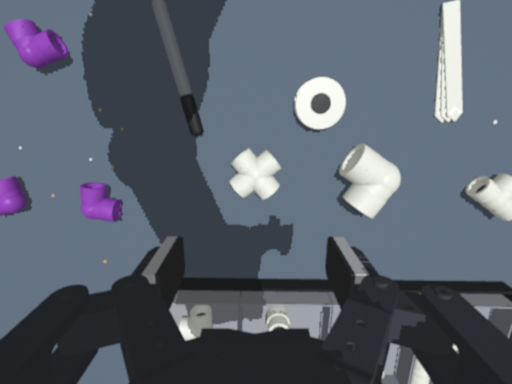

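>>> {"method": "drive_tool", "body": {
  "series": [0.7,0,0,25,0,0,-0.175,0.7,0,0,25,0,0,-0.175,0.7,0,0,25,0,0,-0.175,0.7,0,0,25,0,0,-0.175,0.7,-1.4,-1.2,50,0,0,0,0.7,0,0,38,0,0,0,0.7,0,0,0,0,0,0,-1,0,0,0,0,0,0,-1,0,0,0,0,0,0,-1,0,0,0,0,0,0]
}}

```text
t: 14.02
eef_pos: [0.4355, -0.0607, 0.0288]
tool_rot: [0.001, -0.34, 0.94, -0.001]
contact_force: [-0.2, 1.0, 4.3]
gripper_width: 0.625
```

>>> {"method": "drive_tool", "body": {
  "series": [-1,0,0,-40,0,0,0,-1,0,0,-50,0,0,0,-1,0,0,-15,0,0,0.175,-1,0,0,0,0,0,0.175,-1,0,0,0,0,0,0.175,-1,0,0,0,0,0,0.175,-1,0,0,0,0,0,0]
}}

```text
t: 14.9
eef_pos: [0.4347, -0.0605, 0.1334]
tool_rot: [0.0, 0.002, 1.0, -0.001]
contact_force: [0.4, 0.1, -0.4]
gripper_width: 0.62
```

```bash
python3 - <<'E'
from h import *
p,R=st(); print(delta([.636,.088,.13],p,R)); print(bot.get_obs()['q'].round(2))
E
```

```text
t 14.9 p [ 0.4347 -0.0605  0.1334] xyaw 179.81 tilt [-0.001 -0.001 -1.   ] w 0.62 F [ 0.4  0.1 -0.4]
[-200.8  149.2    3.4]
[ 0.68  0.37 -0.79  2.17  0.39  0.75  1.2 ]
```

>>> {"method": "drive_tool", "body": {
  "series": [-1,-40,30,0,0,0,0,-1,-40,30,0,0,0,0,-1,-40,30,0,0,0,0,-1,-40,30,0,0,0,0,-1,-40,29,0,0,0,0,-1,0,0,0,0,0,0,-1,0,0,0,0,0,0]
}}

```text
t: 15.78
eef_pos: [0.6348, 0.0873, 0.1325]
tool_rot: [-0.001, 0.001, 1.0, -0.0]
contact_force: [-0.2, -0.9, -1.5]
gripper_width: 0.617
```

```bash
python3 - <<'E'
from h import *
c=dict(np.load('pics/w7.png.npz'))
for u,v in [(200,139),(202,240),(325,140),(320,240),(449,144),(432,282)]: print((u,v),ray(c,u,v,.033).round(4))
p,R=st(); print(delta([.636,.088,.13],p,R)); c=cam('wrist','w9.png')
E
```

```text
(200, 139) [ 0.5901 -0.0784  0.033 ]
(202, 240) [ 0.6878 -0.0823  0.033 ]
(325, 140) [0.5916 0.0316 0.033 ]
(320, 240) [0.6885 0.033  0.033 ]
(449, 144) [0.5957 0.1415 0.033 ]
(432, 282) [0.7364 0.1505 0.033 ]
t 15.78 p [0.6348 0.0873 0.1325] xyaw 179.86 tilt [ 0.001 -0.    -1.   ] w 0.617 F [-0.2 -0.9 -1.5]
[-1.2  0.7  2.5]
```

View pics/w9.png

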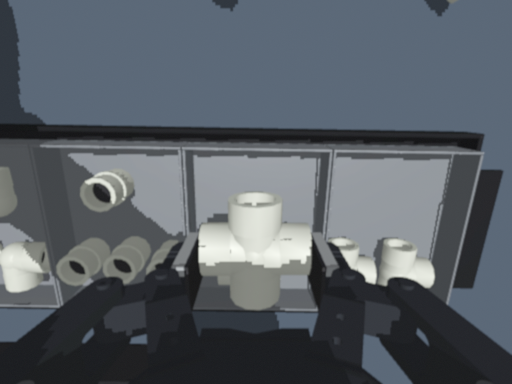

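>>> {"method": "drive_tool", "body": {
  "series": [-1,4,0,45,0,0,0,-1,0,0,40,0,0,0,-1,0,0,12,0,0,0,-1,0,0,3,0,0,0,-1,0,0,0,0,0,0,0.4,0,0,0,0,0,0,0.4,0,0,0,0,0,0,0.4,0,0,0,0,0,0,0.4,0,0,-30,0,0,0,0.4,0,0,-50,0,0,0,0.4,0,0,-50,0,0,0,0.4,0,0,-50,0,0,0]
}}

```text
t: 17.32
eef_pos: [0.6311, 0.0877, 0.2143]
tool_rot: [-0.0, 0.002, 1.0, 0.0]
contact_force: [0.6, -0.9, 0.2]
gripper_width: 0.703
```

```bash
python3 - <<'E'
from h import *
p,R=st(); print(bot.get_obs()['q'].round(2)); c=cam('wrist','w10.png'); blobs(c,.0165); print(delta([.456,.22,.22],p,R))
E
```

```text
t 17.32 p [0.6311 0.0877 0.2143] xyaw 179.74 tilt [ 0.  0. -1.] w 0.703 F [ 0.6 -0.9  0.2]
[ 0.3   0.56 -0.76  1.65  0.43  1.1   0.99]
[212   0  40  22 536] [0.4683 0.0675 0.0165]
[ 365    0   56   32 1025] [0.4722 0.2256 0.0165]
[  105   139   318   126 12876] [0.6494 0.1351 0.0165]
[   7  143   98  116 4991] [ 0.6738 -0.1532  0.0165]
[ 208  146   95  114 7858] [0.6525 0.0872 0.0165]
[175.7 131.5  -5.6]
```

>>> {"method": "drive_tool", "body": {
  "series": [0.4,35,26,-1,0,0,0,0.4,35,26,-1,0,0,0,0.4,35,26,-1,0,0,0,0.4,35,26,-1,0,0,0,0.4,35,27,-1,0,0,0,0.4,0,0,0,0,0,0,0.4,0,0,0,0,0,0]
}}

```text
t: 18.25
eef_pos: [0.4574, 0.2192, 0.2178]
tool_rot: [0.0, 0.002, 1.0, -0.0]
contact_force: [0.2, -1.1, 0.4]
gripper_width: 0.695
```

```bash
python3 - <<'E'
from h import *
p,R=st(); c=cam('wrist','w11.png'); w=rect(c,.0135,(.458,.222)); u,v=proj(c,[.458,.222,.0135])[0]; print(u,v)
c4=dict(np.load('pics/w10.png.npz'))['pixels']; a=c['pixels']
u,v=int(u),int(v); z=cv2.resize(a[v-50:v+50,u-65:u+65],None,fx=6,fy=6)[:600,:780]
out=np.zeros((600,800,3),np.uint8); out[:300,:400]=cv2.resize(a,(400,300)); out[300:,:400]=cv2.resize(a[v-37:v+38,u-50:u+50],(400,300)); out[:300,400:]=cv2.resize(c4,(400,300)); cv2.imwrite('pics/v11.png',out)
E
```

```text
t 18.25 p [0.4574 0.2192 0.2178] xyaw 179.73 tilt [-0.001 -0.    -1.   ] w 0.695 F [ 0.2 -1.1  0.4]
rect centre mm 458.7 222.2 size 60.0 43.3 ang 54.8
centroid 461.2452733639432 220.0407209393797
257.2812046644629 172.59269732581396
```

View pics/v11.png

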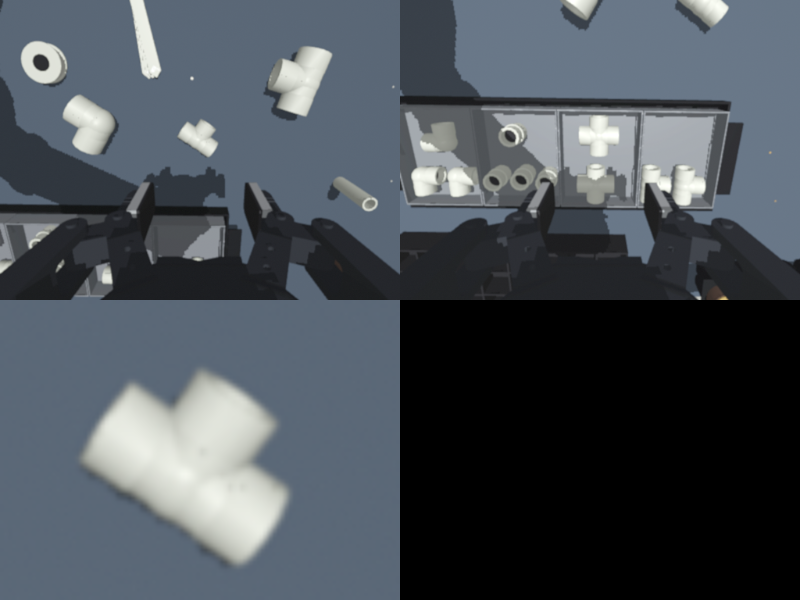

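The cross lies flat in front of its stock. The small tee at (257,173) stands clear of everything, and the big tee is to its upper right. I'll grasp the small tee.

>>> {"method": "drive_tool", "body": {
  "series": [0.4,0,0,20,0,0,-0.161,0.4,0,0,20,0,0,-0.161,0.4,0,0,20,0,0,-0.16,0.4,0,0,20,0,0,-0.16,0.4,0,0,20,0,0,-0.16,0.4,0,0,20,0,0,-0.16,0.4,-3.2,0.7,40,0,0,0,0.4,0,0,30,0,0,0,0.4,0,0,0,0,0,0,-1,0,0,0,0,0,0,-1,0,0,0,0,0,0,-1,0,0,0,0,0,0]
}}

```text
t: 19.8
eef_pos: [0.4591, 0.2228, 0.0289]
tool_rot: [0.001, -0.46, 0.888, -0.0]
contact_force: [-0.3, -0.3, 4.6]
gripper_width: 0.46
```

>>> {"method": "drive_tool", "body": {
  "series": [-1,0,0,-40,0,0,0,-1,0,0,-50,0,0,0,-1,0,0,-15,0,0,0.16,-1,0,0,0,0,0,0.16,-1,0,0,0,0,0,0.16,-1,0,0,0,0,0,0.16,-1,0,0,0,0,0,0.161,-1,0,0,0,0,0,0.161,-1,0,0,0,0,0,0]
}}

```text
t: 20.92
eef_pos: [0.4583, 0.2226, 0.1333]
tool_rot: [0.001, 0.002, 1.0, -0.0]
contact_force: [0.5, -0.1, -0.9]
gripper_width: 0.457
```

```bash
python3 - <<'E'
from h import *
c=dict(np.load('pics/w10.png.npz')); s=512/400
for u,v in [(557,112),(636,112),(640,112),(727,113),(712,207)]: print((u,v),ray(c,(u-400)*s,v*s,.033).round(4))
p,R=st(); print(delta([.634,.2,.13],p,R))
E
```

```text
(557, 112) [0.5954 0.0326 0.033 ]
(636, 112) [0.596  0.1366 0.033 ]
(640, 112) [0.596  0.1419 0.033 ]
(727, 113) [0.5979 0.2566 0.033 ]
(712, 207) [0.7373 0.2556 0.033 ]
t 20.93 p [0.4583 0.2226 0.1333] xyaw 179.82 tilt [-0.001 -0.    -1.   ] w 0.457 F [ 0.5 -0.1 -0.9]
[-175.8  -22.1    3.5]
```

>>> {"method": "drive_tool", "body": {
  "series": [-1,-45,-5.5,0,0,0,0,-1,-45,-5.5,0,0,0,0,-1,-45,-5.5,0,0,0,0,-1,-42,-5.5,0,0,0,0,-1,0,0,0,0,0,0,-1,0,0,45,0,0,0,-1,0,0,40,0,0,0,-1,0,0,13,0,0,0,-1,0,0,2,0,0,0,-1,0,0,0,0,0,0]
}}

```text
t: 22.18
eef_pos: [0.635, 0.2004, 0.0339]
tool_rot: [0.0, 0.001, 1.0, 0.0]
contact_force: [0.5, -0.0, -0.2]
gripper_width: 0.459
```

>>> {"method": "drive_tool", "body": {
  "series": [0.2,0,0,0,0,0,0,0.2,0,0,0,0,0,0,0.2,0,0,0,0,0,0,0.2,0,0,-30,0,0,0,0.2,0,0,-50,0,0,0,0.2,0,0,-50,0,0,0,0.2,40,0,-40,0,0,0,0.2,50,-30,-30,0,0,0,0.2,50,-50,0,0,0,0,0.2,10,-50,0,0,0,0,0.2,0,0,0,0,0,0,0.2,0,0,0,0,0,0]
}}

```text
t: 23.68
eef_pos: [0.493, 0.078, 0.2317]
tool_rot: [0.0, 0.003, 1.0, 0.0]
contact_force: [-1.0, 1.0, -0.1]
gripper_width: 0.598
```

```bash
python3 - <<'E'
from h import *
p,R=st(); w=cam('wrist','w12.png'); s=cam('side','s12.png'); sc=cam('scene','c12.png')
o=np.zeros((600,800,3),np.uint8)
o[:300,:400]=cv2.resize(w['pixels'],(400,300)); o[300:,:400]=cv2.resize(sc['pixels'][150:300,130:330],(400,300)); o[:,400:]=cv2.resize(s['pixels'][105:255,275:375],(400,600),interpolation=cv2.INTER_CUBIC)
cv2.imwrite('pics/v12.png',o)
s0=dict(np.load('pics/side0.png.npz')); d=cv2.absdiff(s0['pixels'],s['pixels']).max(2)
print('bigtee',d[95:120,207:238].mean(),'bigelbow',d[157:183,230:262].mean(), 'ref bg',d[60:90,180:250].mean())
E
```

```text
t 23.68 p [0.493  0.078  0.2317] xyaw 179.71 tilt [-0.001  0.    -1.   ] w 0.598 F [-1.   1.  -0.1]
bigtee 1.0696774193548386 bigelbow 1.4110576923076923 ref bg 1.4566666666666668
```

View pics/v12.png

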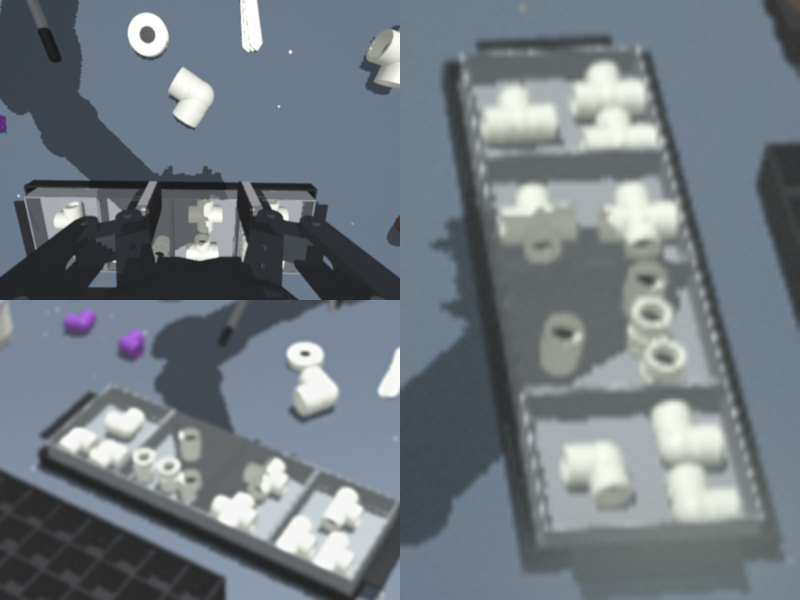

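```bash
python3 -c "
from station import bot
print(bot.hand_in())"
```

```text
the job is handed in; nothing more can be done
None
```

I put all four small fittings into their own kind's cups and handed the job in after about 24 s of robot time, with no verdict reported. In the last wrist, side and scene pictures, the elbow, tee and cross lie flat in the free front of their cups. The coupling stands upright, clear of the stock, and the gripper is well clear of everything.

- **Larger fittings:** the larger elbow and tee have not moved. The side-view difference from the start at both is about 1 grey level, no more than the plain background.
- **Heights and tilt:** I judged these by eye from the pictures and from the release heights, and did not measure them.
- **Readings that differed:** the coupling pressed the cup floor with about 11 N, some 4 mm earlier than commanded. I backed off 2 mm before releasing, and it stood upright. An automatic fit of the placed elbow's position failed because its outline merged with the stock, so that one rests on the pictures alone.

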